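Caliper a turned sleeve on the garage bench

ROBOT

A 6-joint arm with a two-finger parallel gripper is mounted at the origin on the work surface. World frame = base frame: x ahead of the robot, y to its left, z up, the work surface at z = 0. Lengths are in mm, angles in rad, forces in N, time in s.
With the tool pointing down it reaches from about 275 to 825 mm from the base axis. Payload 5.2 kg.
Tool frame: the origin (TCP) lies at the very end of the fingers, on their centre line; the grasp point (between the pads) lies 19 mm behind it; z points along the fingers, y is the line along which they close (so a half turn about z gives the same grasp; the last joint's range is limited). The gripper opens to 93 mm and grips with 3 to 60 N. Pads are 15 mm wide; open, the fingers measure 128 mm over their backs; the gripper's body (75 mm by 188 mm) begins 65 mm behind the grasp point.
Start: joints at [-1.348, 0.259, 1.535, -0, 1.348, -0.203], TCP at [227.198, -500.885, 218.653] pointing down, gripper open.
Joint ranges: [-3.14, 3.14], [-0.91, 2.08], [0.19, 2.58], [-1.22, 4.36], [0.22, 2.71], [-3.12, 3.12]. Speed limits (rad/s): [2.57, 2.57, 3.14, 3.14, 3.14, 3.14].

INTERFACE

Orientations are given as [roll, pitch, yaw] about the fixed x, y, z axes, in that order (R = Rz(yaw) Ry(pitch) Rx(roll)).
In Python, from bench import robot gives the robot as it stands. The module is installed in compiled form; this text tells all that it offers. Calls block until the motion is done:
- robot.move_ptp(position, orientation): joint-space move of the TCP to a pose.
- robot.move_linear(position, ori=None, speed=150, f_stop=None): straight line of the TCP; ori=None keeps the orientation; speed is the mean speed in mm/s. With f_stop (N) it stops when the force on the tool has changed by that much, and returns True; else False.
- robot.move_j(angles): joint-space move.
- robot.move_gripper(opening): opening from 0.0 (shut) to 1.0 (fully open); the grip force is fixed at half the most; returns when the fingers have stopped.
- robot.sleep(seconds).
- robot.inverse_kinematics(position, orientation): joint angles nearest the present ones, or None.
- robot.get_image(name): name is "side" or "top" or "wrist"; returns a dict with "img" (420x560x3 uint8, blue, green, red), "fovy" (degrees; the focal length in pixels is half the picture's height over the tangent of half this angle, whatever the lens; pixels are square), "cx", "cy" (the principal point, pixels), "eye" and "orientation" of the camera in the world. Camera axes: x right, y down, z forward; pixel columns grow to the right and rows downward; lengths in mm; the calibration is good to about 2 mm. A picture is of the moment at which its call begins. There is no depth.
A pose or a line that the arm cannot do raises robot.MotionError and nothing moves.
- robot.hand_in(): hands the job in; it is judged then, once.
Readings, each from a call of its own:
- robot.current_t(): time.
- robot.current_qpos(): joint angles.
- robot.current_joint_vel(): joint speeds.
- robot.current_joint_efforts(): joint torques, N m.
- robot.current_tcp_pos(): TCP position.
- robot.current_eef_rot(): TCP orientation.
- robot.current_contact_force(): force on the tool from outside, world axes, zero at the start.
- robot.current_ft_torque(): the same for the moment, N m.
- robot.current_gripper_width(): opening from 0.0 (shut) to 1.0 (fully open).
- robot.current_finger_force(): force on a finger pad.
Only numpy, scipy, OpenCV 4.12 (cv2) and the standard library are available. Lean on these libraries where they do the work, as an engineer would, in place of code of your own. Each camera call takes 0.05 s, during which the arm holds its last target. There are 200 camera calls.

TASK

Measure the steel sleeve (the hollow tube, not the solid rod or the block) with the big caliper clamped flat on the bench: stand it upright between the open jaws and let go of it. Then slide the moving jaw closed by its thumb post until both jaws touch the sleeve, pushing gently so that the jaw does not cock, and let go.

Things in the scene. Friction and masses are not known exactly. Their poses are not given: they have to be found in the camera images.
- sleeve_mid (a point): Centre, half-way up, of the steel sleeve: a plain round tube standing on the bench, outside diameter 36 mm, bore 24, 70 tall, 0.28 kg, loose; z is its axis. It stands left of the caliper near a solid round steel rod (diameter 26, 95 tall) and a square steel block (40 x 40 x 55), about 100 mm apart in any order.
- fixed_jaw (a point): Point on the fixed jaw's measuring face, mid-jaw, at bench level. x: opening direction, square to the face, towards the moving jaw; y: along the jaw to its tip, roughly towards the robot; z up. Caliper fixed to the bench; jaws 18 mm tall. Beam (24 wide, 14 tall) along x, centred at y = -60 mm; jaw tips at y = +42. Stand the sleeve on the bench at y within 30 mm of 0; touching this jaw it is at x = 18.
- jaw (a joint): Clear gap between the jaws' measuring faces, m (0 shut, 0.13 widest; starts at 0.09 to 0.12). Slides along the beam with 1.5 N friction and stays put; shoving the loose sleeve along adds about 2 N until it meets the fixed jaw. Springy play: pressed on a part, the jaw cocks about its post, 0.5 degrees per N, and springs back when let go; 4 to 10 N is plenty, 20 N too much.
- thumb_post (a point): Grip point on the sliding jaw's upright round thumb post, diameter 18 mm: on its axis, 42 mm above the bench. Post top at 60 mm; the slider under it is 21 mm high, 56 along the beam, 42 across. The post is on the beam's centre line, 30 mm beyond the moving jaw's face in the opening direction. Axes as fixed_jaw's when square; the angle between their x axes is the jaw's cocking.
Mind the look-alikes: they are no part of the job. What is shaped like the part that bears sleeve_mid but green or orange is not meant.

How it is judged:
By the outcome, as a careful person would: the job done as asked, in the order asked, and still so for the second after the job is handed in, with the robot touching nothing.
It also fails if it takes over 45 s, if anything falls off the work surface, if the arm or the gripper's body presses on something with over 40 N, if the wrist force passes 120 N, or if a joint passes its speed limit or range.

## Working session

There is one attempt and no reset: what is moved stays moved. The work goes in short steps, each a Python script; the robot and the scene stay as the last script left them, time stands still between calls to the robot, and variables do not carry over. Pictures are saved under pics/ and viewed, at most 10 in all, crops included, and the job is handed in when it is done.

```bash
mkdir -p pics
cat > h.py <<'E'
import numpy as np, cv2
from scipy.spatial.transform import Rotation as R
from bench import robot
def Rm(o):
    o=np.array(o,float)
    if o.shape==(3,3): return o
    return R.from_euler('xyz',o).as_matrix() if o.size==3 else R.from_quat(o).as_matrix()
def snap(n,f):
    d=robot.get_image(n); cv2.imwrite(f'pics/{f}.png',d['img']); np.save(f'pics/{f}.npy',d,allow_pickle=True); return d
def load(f): return np.load(f'pics/{f}.npy',allow_pickle=True).item()
def ray(d,u,v):
    f=d['img'].shape[0]/2/np.tan(np.radians(d['fovy'])/2)
    r=Rm(d['orientation'])@np.array([(u-d['cx'])/f,(v-d['cy'])/f,1]); return np.array(d['eye'],float),r/np.linalg.norm(r)
def onz(d,u,v,z):
    e,r=ray(d,u,v); return e+r*(z-e[2])/r[2]
def proj(d,p):
    f=d['img'].shape[0]/2/np.tan(np.radians(d['fovy'])/2)
    c=Rm(d['orientation']).T@(np.array(p,float)-np.array(d['eye'],float)); return c[:2]/c[2]*f+[d['cx'],d['cy']]
def tri(d1,p1,d2,p2):
    e1,r1=ray(d1,*p1); e2,r2=ray(d2,*p2)
    t=np.linalg.lstsq(np.c_[r1,-r2],e2-e1,rcond=None)[0]
    a,b=e1+t[0]*r1,e2+t[1]*r2; return (a+b)/2,np.linalg.norm(a-b)
E
python3 - <<'E'
from h import *
for n in('side','top'):
    d=snap(n,n+'0'); print(n,{k:v for k,v in d.items() if k!='img'})
a=[cv2.imread(f'pics/{n}0.png') for n in('side','top')]
print(robot.current_t(),robot.current_eef_rot())
E
```

```text
side {'fovy': 44.87433416554422, 'cx': 280.51841725407894, 'cy': 204.25321597429024, 'eye': array([414.75882659, 606.1543562 , 804.42121374]), 'orientation': array([-2.49424825, -0.00532948, -2.93942213])}
top {'fovy': 42.21981978800399, 'cx': 285.550238277976, 'cy': 211.71501103573522, 'eye': array([ 422.45596119,   18.02842593, 1110.00493168]), 'orientation': array([-3.07152894, -0.00614766, -1.56942773])}
0.1 [-3.14000781e+00 -3.00531665e-04  4.25776210e-01]
```

View pics/top0.png

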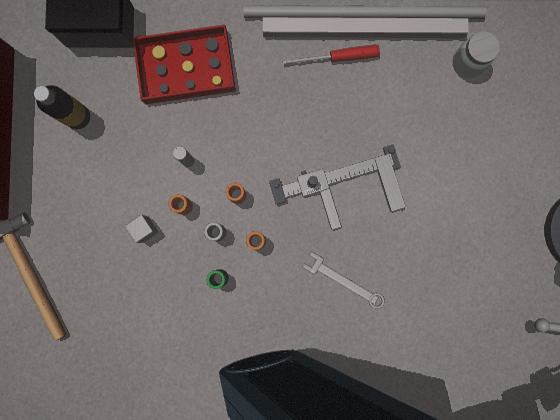

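View pics/side0.png

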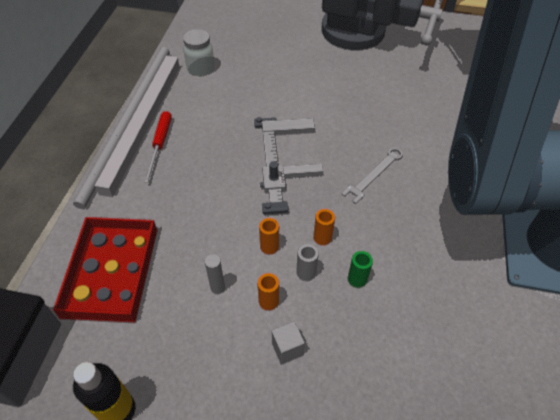

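Top view: grey hollow tube at (214,232). Look-alikes are the orange tubes (178,204), (235,192), (256,241), the green tube (217,280), the solid rod (180,155) and the block (140,229). Only the grey one with a bore fits; in the side view it is at (307,262). The caliper has its fixed jaw at (392,180), moving jaw at (330,210) and post at (313,182). I'll confirm the sleeve in an enlarged crop.

Run:
```python
from h import *
t=load('top0')['img'];s=load('side0')['img']
rs=lambda im,x,y,w,h,k:cv2.resize(im[y:y+h,x:x+w],None,fx=k,fy=k,interpolation=cv2.INTER_CUBIC)
a=rs(t,265,140,150,100,5)          # 750x500
cv2.imwrite('pics/cropcal.png',a)
b=np.hstack([rs(t,190,207,50,50,8),rs(s,282,237,50,50,8)])
cv2.imwrite('pics/cropsl.png',b)
```

```text
(no output)
```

View pics/cropcal.png

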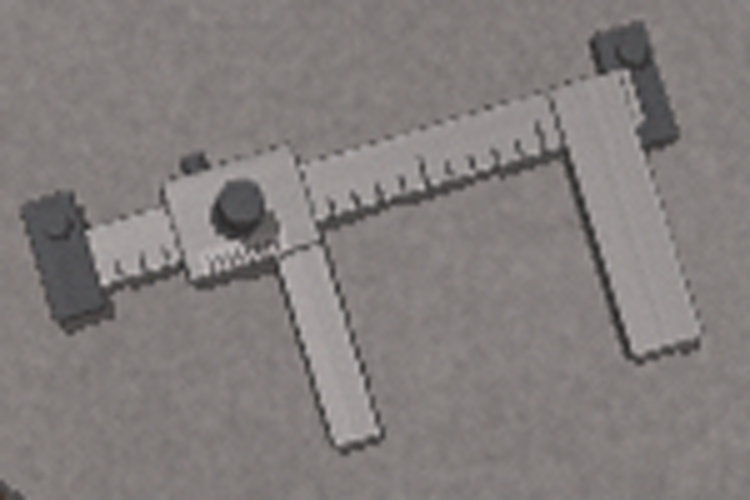

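View pics/cropsl.png

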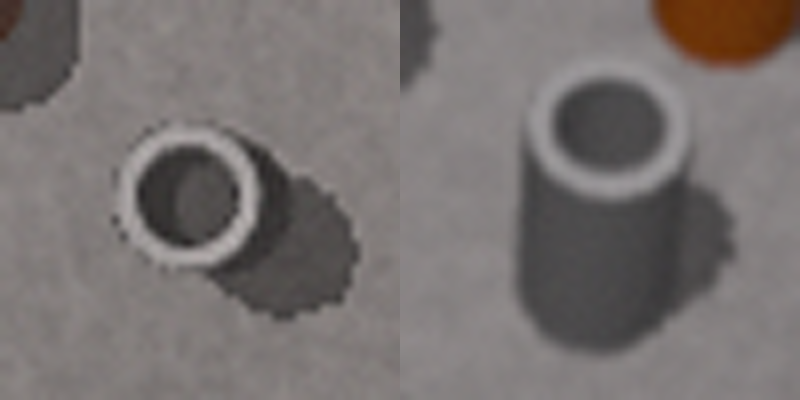

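Left crop is the top view: a grey ring with an open bore, rim centre about (213.5,231.5). Right crop is the side view: the same hollow tube, rim centre about (308,253). So this is the sleeve. In the caliper crop, the fixed face runs from (376,159) to (391.6,211) and the post top is at (313,180). I need a side crop of the caliper for heights.

Run:
```python
from h import *
s=load('side0')['img']
cv2.imwrite('pics/cropcs.png',cv2.resize(s[108:218,240:340],None,fx=5.4,fy=5.4,interpolation=cv2.INTER_CUBIC))
# sleeve rims: bright mask, ellipse fit of outer contour
for n,x,y,w,h in(('top',204,220,22,24),('side',295,242,28,24)):
    d=load(n+'0');g=cv2.cvtColor(d['img'],6)[y:y+h,x:x+w]
    g=cv2.resize(g,None,fx=4,fy=4,interpolation=cv2.INTER_CUBIC)
    for th in(140,150,160):
        cs,_=cv2.findContours((g>th).astype(np.uint8),cv2.RETR_EXTERNAL,cv2.CHAIN_APPROX_NONE)
        c=max(cs,key=cv2.contourArea)
        if len(c)>10:
            e=cv2.fitEllipse(cv2.convexHull(c)); print(n,th,np.round([(e[0][0]+.5)/4-.5+x,(e[0][1]+.5)/4-.5+y],2),np.round(np.array(e[1])/4,1))
```

```text
top 140 [212.81 231.06] [17.4 17.6]
top 150 [212.96 231.13] [16.9 17.1]
top 160 [215.88 233.31] [ 9.5 13.9]
side 140 [307.72 251.85] [17.3 19.6]
side 150 [315.25 256.35] [0.9 4.5]Traceback (most recent call last):
  File "<stdin>", line 10, in <module>
ValueError: max() iterable argument is empty
```

View pics/cropcs.png

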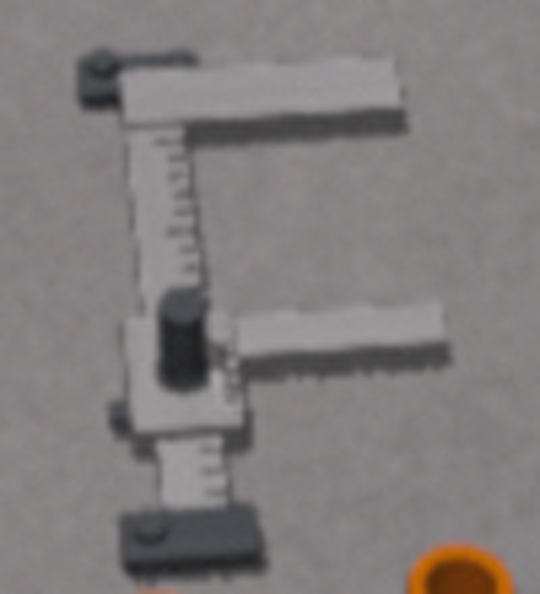

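```bash
cat > meas.py <<'E'
from h import *
T=load('top0');S=load('side0')
ct=lambda u,v:((u+.5)/5-.5+265,(v+.5)/5-.5+140)
cs=lambda u,v:((u+.5)/5.4-.5+240,(v+.5)/5.4-.5+108)
sl,e=tri(T,(212.9,231.1),S,(307.7,251.9)); print('sleeve top',sl.round(1),e.round(1))
P={}
for n,a,b in(('fix tip in',(633,357),(403,107)),('fix tip out',(700,342),(390,58)),('mov tip in',(382,437),(443,300)),('mov tip out',(338,447),(445,345)),('post top',(239,198),(182,300))):
    p,e=tri(T,ct(*a),S,cs(*b)); P[n]=p; print(n,p.round(1),e.round(1))
# face line on plane z=18
F=[onz(T,*ct(*q),18) for q in((570,147),(633,357))]
M=[onz(T,*ct(*q),18) for q in((325,250),(382,437))]
y=F[1]-F[0];y/=np.linalg.norm(y);ym=M[1]-M[0];ym/=np.linalg.norm(ym)
B=[onz(T,*ct(*q),14) for q in((310,158),(545,92))];bx=B[0]-B[1];bx/=np.linalg.norm(bx)
print('y',y,'ym',ym,'beam x',bx)
x=np.array([-y[1]*-1*-1,0,0]);x=np.cross(y,[0,0,1.]);print('x from y',x)
x=(x+bx+np.cross(ym,[0,0,1.]));x[2]=0;x/=np.linalg.norm(x);y=np.cross([0,0,1.],x)
o=F[1]-42*y;o[2]=0
L=lambda p:((p-o)@x,(p-o)@y,p[2])
print('o',o.round(1),'x',x.round(3))
for n,p in list(P.items())+[('sl',sl),('M0',M[0]),('M1',M[1]),('F0',F[0]),('post60',onz(T,*ct(239,198),60))]: print(n,np.round(L(p),1))
E
python3 meas.py
```

```text
sleeve top [457.6 150.5  69.3] 0.9
fix tip in [ 500.8 -202.1   14.9] 0.7
fix tip out [ 508.8 -229.2   14.9] 3.1
mov tip in [ 468.5 -100.2   16.4] 0.2
mov tip out [464.6 -83.   10.5] 0.2
post top [558.5 -40.4  61.6] 1.8
y [-0.96106828 -0.27631099  0.        ] ym [-0.95802805 -0.28667448  0.        ] beam x [-0.27393854  0.9617472   0.        ]
x from y [-0.27631099  0.96106828  0.        ]
o [ 541.3 -189.8    0. ] x [-0.279  0.96   0.   ]
fix tip in [-0.6 42.3 14.9]
fix tip out [-28.9  42.2  14.9]
mov tip in [106.3  44.9  16.4]
mov tip out [123.9  43.8  10.5]
post top [138.6 -58.2  61.6]
sl [350.1 -14.6  69.3]
M0 [107.1 -34.   18. ]
M1 [106.4  44.8  18. ]
F0 [ -0.2 -46.7  18. ]
post60 [138.3 -59.3  60. ]
```

Everything is consistent: rim height 69.3 (70 given), gap about 107, post at (138,-59,61) in the jaw frame (expected 137,-60,60). Picking now.

```bash
cat > fr.py <<'E'
from h import *
o=np.array([541.3,-189.8,0]);x=np.array([-.279,.96,0]);x/=np.linalg.norm(x);y=np.cross([0,0,1.],x)
W=lambda a,b,z:o+a*x+b*y+[0,0,z]
yaw=np.arctan2(-x[0],x[1]);ORI=[np.pi,0,yaw]
E
python3 - <<'E'
from fr import *
robot.move_gripper(0.64)
robot.move_ptp([457.6,150.5,140],ORI)
print(robot.move_linear([457.6,150.5,31],speed=100,f_stop=8))
robot.move_gripper(0.0)
print(robot.current_gripper_width()*93,robot.current_finger_force(),robot.current_tcp_pos(),robot.current_t())
robot.move_linear([457.6,150.5,130],speed=120)
print(robot.current_gripper_width()*93,robot.current_contact_force(),robot.current_t())
robot.move_ptp(W(26,-6,130),ORI)
snap('side','held_s');snap('top','held_t')
print(robot.current_tcp_pos(),robot.current_t())
E
```

```text
False
36.042421851163354 29.998542862012982 [457.77730805 150.5938076   31.25825211] 5.05
36.01062003719439 [ 0.76468835 -0.1502998  -3.43900157] 6.025
[ 539.74776835 -161.43363374  129.94040161] 7.3583
```

Run:
```python
from fr import *
robot.move_linear(W(26,-6,45),speed=100)
print(robot.move_linear(W(26,-6,29.5),speed=20,f_stop=4),robot.current_tcp_pos(),robot.current_contact_force())
robot.move_gripper(0.64)
robot.move_linear(W(26,-6,130),speed=120)
robot.move_ptp(W(138,-59,130),ORI)
snap('side','pl_s');d=snap('top','pl_t');print(robot.current_t())
s=load('pl_s')['img'];cv2.imwrite('pics/pl.png',np.hstack([cv2.resize(s[90:230,220:350],None,fx=3,fy=3),cv2.resize(d['img'][120:260,270:400],None,fx=3,fy=3)]))
```

```text
True [ 539.63595276 -163.04131405   31.28100139] [-0.88643232  0.43312338  3.70726642]
11.275
```

View pics/pl.png

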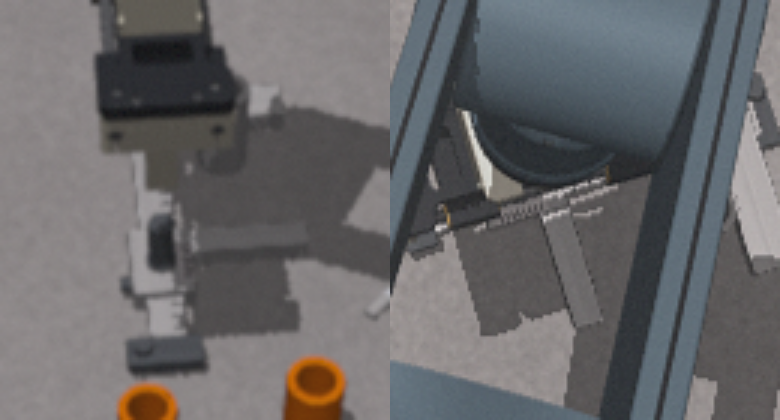

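Side and top views: the moving jaw is at crop (250,235) and the post at (160,240), with fingers above it. The arm hides the sleeve. I'll check it with the wrist camera.

Run:
```python
from fr import *
d=snap('wrist','w1');print(d['eye'],d['orientation'],robot.current_t())
print('post',proj(d,W(138,-60,60)),'sleeve top',proj(d,W(26,-6,70)))
```

```text
[631.91827136 -21.04194125 295.54180537] [ 2.86603924e+00  1.25621611e-05 -1.28964630e+00] 11.325
post [271.58571543 214.43801752] sleeve top [400.88269164 277.12460203]
```

View pics/w1.png

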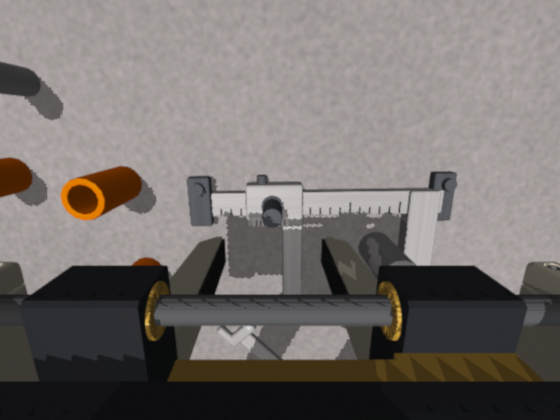

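The wrist view shows the post at (272,212), against a predicted (272,214), and the sleeve upright at about (385,255) by the fixed jaw, partly hidden by a finger. Next I straddle the post and push gently.

Run:
```python
from fr import *
robot.move_gripper(0.45)
if robot.move_linear(W(138,-60,27),speed=80,f_stop=6): print('hit',robot.current_tcp_pos()); raise SystemExit
f0=robot.current_contact_force()
L=lambda:np.round(((robot.current_tcp_pos()-o)@x,(robot.current_tcp_pos()-o)@y),1)
F=lambda:np.round((robot.current_contact_force()-f0)@x,2)
print(L(),f0)
print(robot.move_linear(W(78,-60,27),speed=40,f_stop=7),L(),F(),robot.current_t())
```

```text
[137.8 -60.4] [0.63841199 0.12765879 0.00475515]
False [ 78.  -59.8] 0.59 14.9583
```

Run:
```python
from fr import *
L=lambda:np.round(((robot.current_tcp_pos()-o)@x,(robot.current_tcp_pos()-o)@y),1)
F=lambda:np.round([robot.current_contact_force()@x,robot.current_contact_force()@y],2)
print(F())
a=78
while a>46:
    a-=2 if a>60 else 1
    s=robot.move_linear(W(a,-60,27),speed=12,f_stop=6); print(a,s,L(),F())
    if s or F()[0]>6.5: break
print(robot.current_t())
snap('wrist','w2')
```

```text
[0.53 0.69]
76 False [ 76.1 -59.8] [1.32 0.26]
74 False [ 73.9 -59.9] [0.89 0.08]
72 False [ 71.8 -59.9] [0.62 1.03]
70 False [ 69.8 -60. ] [-0.33  0.18]
68 False [ 67.8 -60. ] [ 0.08 -0.41]
66 False [ 65.8 -60. ] [1.4  0.83]
64 False [ 63.8 -60. ] [ 0.12 -0.1 ]
62 False [ 62.1 -60.1] [ 1.76 -1.42]
60 False [ 59.9 -60.1] [ 2.37 -2.34]
59 False [ 58.9 -60.1] [ 2.45 -1.71]
58 False [ 57.9 -60.1] [ 2.93 -2.19]
57 False [ 56.9 -60.1] [ 2.78 -2.26]
56 False [ 56.  -60.1] [ 3.59 -3.17]
55 False [ 55.3 -60.2] [ 4.39 -3.35]
54 False [ 54.7 -60.3] [ 4.42 -4.47]
53 False [ 54.1 -60.4] [ 6.8  -3.85]
19.5583
```

Force rose to 6.8 N right where contact was expected. Backing off to check.

Run:
```python
from fr import *
F=lambda:np.round([robot.current_contact_force()@x,robot.current_contact_force()@y],2)
robot.move_linear(W(58,-60,27),speed=8);print(F())
robot.move_linear(W(66,-60,27),speed=30);print(F())
robot.move_linear(W(66,-60,150),speed=120)
robot.move_ptp([300,-330,250],ORI)
robot.sleep(.2)
snap('side','f_s');snap('top','f_t');print(robot.current_t())
s=load('f_s')['img'];t=load('f_t')['img']
c=np.hstack([cv2.resize(s[90:190,235:335],None,fx=4,fy=4,interpolation=2),cv2.resize(t[135:235,310:410],None,fx=4,fy=4,interpolation=2)])
cv2.imwrite('pics/fin.png',c)
```

```text
[-0.39  0.89]
[-0.01  0.19]
23.6583
```

View pics/fin.png

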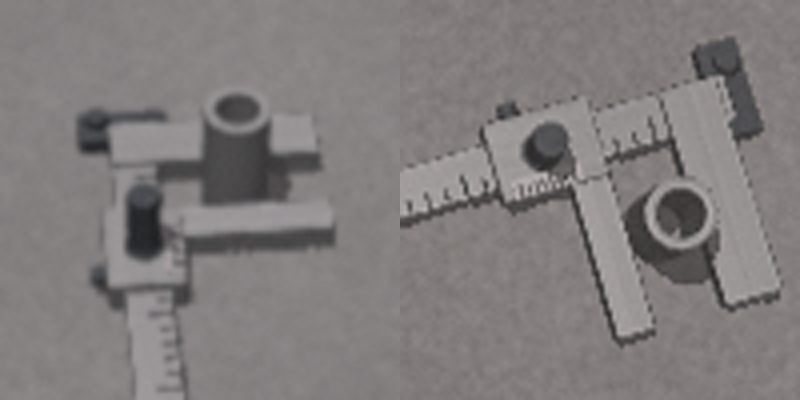

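Run:
```python
from fr import *
T=load('f_t')
c=lambda u,v:((u-400+.5)/4-.5+310,(v+.5)/4-.5+135)
L=lambda p:np.round(((p-o)@x,(p-o)@y),1)
for n,q,z in(('post',(547,140),60),('m0',(607,185),18),('m1',(655,328),18),('f0',(677,152),18),('f1',(724,303),18),('sleeve',(679,213),70)): print(n,L(onz(T,*c(*q),z)))
# gray profile across gap at y=30 (top edges of jaws), 0.5mm steps, z=18
g=cv2.cvtColor(T['img'],6).astype(np.float32)
for yy in(20,32):
    P=np.array([proj(T,W(a,yy,18)) for a in np.arange(-8,60,2)],np.float32)
    print(yy,cv2.remap(g,P[None,:,0],P[None,:,1],1)[0].astype(int))
```

```text
post [ 69.5 -58.9]
m0 [ 40.3 -33.2]
m1 [37.9 42.9]
f0 [  1.4 -39.4]
f1 [ 0.8 40.5]
sleeve [20.  -6.3]
20 [152 154 153 152 115  57  70  80  81  80  80  79  78  78  80  80  91 127
 126 128 128 126 125 115 152 152 152 151 152 158 158 155 143  93]
32 [151 151 152 152 119  59  98 131 129 131 129 128 127 131 131 126 125 126
 128 129 129 131 119 108 156 151 150 153 152 159 160 154 157  79]
```

Gap reads 38 ± 1 from the top view, which can't separate touching from about 1 mm short. I'll take a close wrist view over the tips.

Run:
```python
from fr import *
robot.move_ptp(W(19,80,110),ORI)
d=snap('wrist','w3');print(robot.current_t())
```

```text
24.7
```

View pics/w3.png

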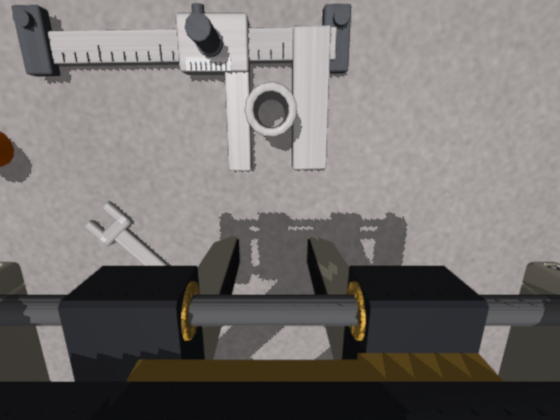

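Run:
```python
from fr import *
d=load('w3');g=cv2.cvtColor(d['img'],6).astype(int)
L=lambda p:np.round(((p-o)@x,(p-o)@y),2)
for r in(80,140,150,160): print(r,'L',g[r,222:256],'R',g[r,286:300])
for r in(78,140,150,160):
  # half-level edges, right edge of moving jaw top, left edge of fixed jaw top
  def cross(a,b,lvl):
    for u in range(a,b,1 if b>a else -1):
      v=u+(1 if b>a else -1)
      if g[r,u]>=lvl>g[r,v]: return u+(v-u)*(g[r,u]-lvl)/(g[r,u]-g[r,v])
  m=cross(242,262,165);f=cross(303,280,165)
  print(r,m,f,m and f and (L(onz(d,m,r,18)),L(onz(d,f,r,18))))
k=(g[78:142,242:300]>165).astype(np.uint8)
c=max(cv2.findContours(k,0,1)[0],key=cv2.contourArea)
print(g[108,240:302])
```

```text
80 L [ 89  90 106 158 199 211 212 214 214 215 214 215 214 212 209 208 209 210
 209 208 208 210 213 214 210 187 133  77  77  88  96 136 156 158] R [160 161 162 162 159 132  97 138 180 193 195 196 197 197]
140 L [169 169 168 166 164 163 180 195 199 202 204 205 205 207 205 202 199 197
 199 202 201 200 201 201 202 201 192 158 101  76  88  97 134 156] R [ 89  90  91  92  90  75  62  84 110 147 181 193 195 196]
150 L [154 156 156 157 155 138 156 186 196 199 201 203 203 204 205 202 199 196
 197 200 200 199 199 199 200 200 195 168 110  74  85  95 119 150] R [119 131 135 149 154 122  98 147 185 193 194 195 196 196]
160 L [161 160 158 156 154 155 168 186 193 194 197 201 201 202 203 202 198 195
 195 197 198 197 197 197 198 199 196 171 113  71  83  92 101 139] R [161 163 164 167 165 130 108 152 185 193 195 196 196 196]
78 247.38181818181818 293.64285714285717 (array([ 38.52, -31.9 ]), array([  0.42, -31.87]))
140 248.7941176470588 295.52941176470586 (array([38.52, 17.95]), array([-2.14, 18.  ]))
150 249.05172413793105 293.4736842105263 (array([38.5 , 26.53]), array([-0.5 , 26.57]))
160 249.10344827586206 293.3939393939394 (array([38.65, 35.26]), array([-0.59, 35.3 ]))
[207 206 205 203 179 175 190 197 197 191 186 175 138  84  52  47  48  48
  58  80  90  91  91  92  92  93  92  93  93  93  92  91  90  91  91  92
  92  93  93  93  92  91  89  76  59  57  60  69 121 173 198 201 195 187
 179 163 158 181 195 197 196 196]
```

```bash
python3 - <<'E'
from fr import *
d=load('w3');g=cv2.cvtColor(d['img'],6).astype(int)
L=lambda p:np.round(((p-o)@x,(p-o)@y),2)
for r in(18,45,60): print(r,'sl L',g[r,174:188],'R',g[r,240:256])
print('col',g[4:20,225],g[64:82,215])
for u,r in((179.5,45),(247.5,45)): print(L(onz(d,u,r,21)))
print('row108 rim',L(onz(d,245,108,70)),L(onz(d,296,108,70)))
# rim: outer contour by threshold on inner bore: centre of bore ellipse at z70
k=((g<130)*255).astype(np.uint8)[84:134,246:298]
for c in cv2.findContours(k,0,1)[0]:
    if cv2.contourArea(c)>300:
        e=cv2.fitEllipse(c);u,v=e[0][0]+246,e[0][1]+84;print('bore',u,v,e[1],L(onz(d,u,v,70)),L(onz(d,u+e[1][0]/2,v,70)),L(onz(d,u-e[1][0]/2,v,70)))
E
python3 - <<'E'
import sys; sys.path.insert(0,'.')
import cv2; im=cv2.imread('pics/w3.png')
cv2.imwrite('pics/w3c.png',cv2.resize(im[60:175,215:335],None,fx=5,fy=5,interpolation=cv2.INTER_NEAREST))
E
```

```text
18 sl L [151 148 168 194 202 202 203 203 203 203 201 190 152 112] R [199 200 199 199 195 174 135 105 133 155 157 159 159 158 156 154]
45 sl L [186 185 183 163 164 186 195 195 196 195 196 196 196 196] R [199 199 198 199 198 187 158 115 131 171 185 185 185 186 186 186]
60 sl L [137 155 162 161 144 157 188 200 201 201 202 211 220 223] R [204 204 204 204 204 201 178 136  89  73  96 108 112 113 111 112]
col [159 158 157 156 154 153 153 152 140 151 179 192 196 198 200 201] [117 149 161 162 161 161 138  92  58  53  60  77  86  89  94 119 137 146]
[ 91.38 -55.65]
[ 37.59 -55.61]
row108 rim [36.44 -5.81] [ 1.99 -5.78]
bore 270.07860946655273 108.50671768188477 (34.73876190185547, 36.40790557861328) [19.5  -5.47] [ 7.76 -5.46] [31.24 -5.48]
```

View pics/w3c.png

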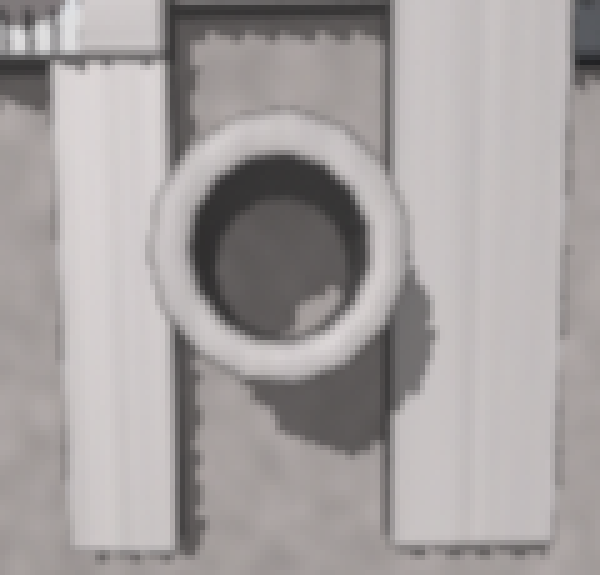

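The crop shows the sleeve upright and bridging both jaw faces. The slider, known to be 56 mm long, reads 53.8 because of its bevels, so about 1.1 mm per edge is hidden. Corrected gap is about 36.3, which means both jaws touch. One quick check of the residual cocking before I hand in.

Run:
```python
from fr import *
d=load('w3');g=cv2.cvtColor(d['img'],6).astype(float)
L=lambda p:((p-o)@x,(p-o)@y)
def edge(rows,lo,hi,sgn):
    q=[]
    for r in rows:
        s=sgn*np.diff(g[r,lo:hi]); i=int(s.argmax()); w=np.clip(s[max(i-2,0):i+3],0,None)
        q.append(L(onz(d,lo+max(i-2,0)+.5+(w*np.arange(len(w))).sum()/w.sum(),r,18)))
    q=np.array(q);k=np.polyfit(q[:,1],q[:,0],1);res=q[:,0]-np.polyval(k,q[:,1]);k=np.polyfit(q[abs(res)<.5,1],q[abs(res)<.5,0],1)
    return np.degrees(np.arctan(k[0])).round(2),k[1].round(2),res.std().round(2)
rows=[*range(76,84),*range(138,166)]
print('mov in',edge(rows,243,254,-1)); print('fix in',edge([*range(74,84),*range(146,164)],289,298,1)); print('fix out',edge(range(75,165),318,334,-1)); print('mov out',edge(range(85,165),222,234,1))
```

```text
mov in (np.float64(-0.09), np.float64(38.19), np.float64(0.06))
fix in (np.float64(-0.89), np.float64(0.27), np.float64(0.04))
fix out (np.float64(-0.77), np.float64(-28.05), np.float64(0.18))
mov out (np.float64(0.11), np.float64(56.67), np.float64(0.19))
```

The 0.8° residual is what the 1.5 N slide friction holds (0.75°) and confirms light contact. Handing in.

```bash
python3 -c "
from h import *
print(robot.hand_in(),robot.current_t())"
```

```text
the job is handed in; nothing more can be done
the job is handed in; nothing more can be done
```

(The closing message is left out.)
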